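# Lock the coin cell into its test socket

## Robot

A 6-joint arm with a two-finger parallel gripper is mounted at the origin on the work surface. World frame = base frame: x ahead of the robot, y to its left, z up, the work surface at z = 0. Lengths are in m, angles in rad, forces in N, time in s.
With the tool pointing down it reaches from about 0.4 to 0.925 m from the base axis. Payload 12.5 kg.
Tool frame: the origin (TCP) lies between the finger pads; the fingertips stand 17 mm ahead of it and the grasp point (between the pads) lies 2 mm behind it (env.finger_overhang is the distance from the TCP to the fingertips, in m); z points along the fingers, y is the line along which they close (so a half turn about z gives the same grasp; the last joint's range is limited). The gripper opens to 95 mm and grips with 3 to 60 N. Pads are 20 mm wide; open, the fingers measure 119 mm over their backs; the gripper's body (75 mm by 180 mm) begins 59 mm behind the grasp point.
Start: joints at [-1.349, 0.491, 1.559, -0, 1.092, -0.106], TCP at [0.201, -0.592, 0.232] pointing down, gripper open.
Joint ranges: [-3.1, 3.1], [-0.84, 2.19], [0.05, 2.79], [-1.13, 4.28], [0.06, 2.93], [-2.69, 2.69]. Speed limits (rad/s): [2.22, 2.22, 2.79, 3.14, 3.14, 3.14].

## Interface

Orientations are given as a rotation vector (axis times angle).
In Python, from bench import env gives the robot as it stands.
- The arm moves only by the tool play_rows, never from a script. Its argument "steps" is a list that holds one entry, the list of rows, each a list of 7 numbers: the turn, a rotation vector about the world's x, y, z in units of 6 degrees (1.0 is 6 degrees), then the shift along the world's x, y, z in m, then the opening, from -1 (shut) to 1 (fully open), so that 0 is half open. A call has 1 to 20 rows; each row shifts and turns the commanded pose from where the row before left it; what a row does not reach is not made up. A row lasts 1/10 s, in which the tool goes at most 50 mm and 8.59 degrees, less where a joint would pass 70% of its speed; a pose out of reach is approached as far as the arm can. A call is refused whole if a number of a shift passes 0.05 or a number of a turn 1, either way. A call with a gripper value outside its range is refused whole. The fingers move at their own pace and stop on an object; "force" is the grip in N (left out, the last holds). Time passes only in rows, so rows that do not move let the fingers close. It gives the time, the measured TCP pose, the force, the opening and the grip force at its end, in the units of the state.
- env.read_state(): the state, without advancing time (a new reading comes with each control period).
- env.snapshot(name): name is "scene" or "side" or "wrist"; returns a dict with "img" (420x560x3 uint8, red, green, blue), "fx", "fy", "cx", "cy" (pixels), "xyz" and "orientation" of the camera in the world. Camera axes: x right, y down, z forward; pixel columns grow to the right and rows downward; lengths in m; the calibration is good to about 2 mm. The wrist camera is an equidistant fisheye: a pixel r from the principal point sees the ray r / f radians off the axis. A picture is of the moment at which its call begins. There is no depth.
- env.hand_in(): hands the job in; it is judged then, once.
The state is a dict: "time_s": time; "joint_positions": joint angles; "qd": joint speeds; "joint_torque": joint torques, N m; "ee_pos": TCP position; "tool_rot": TCP orientation; "ft_force": force on the tool from outside, world axes, zero at the start; "torque": the same for the moment, N m; "finger_gap": finger opening in m; "gripper_force": force on a finger pad.
Only numpy, scipy, OpenCV 4.12 (cv2) and the standard library are available. Lean on these libraries where they do the work, as an engineer would, in place of code of your own. Each camera call takes 0.05 s, during which the arm holds its last target. There are 200 camera calls.

## Task

One of the two coin-cell test sockets on the bench has a cell lying in its cup. Lock that one: turn its white bar knob clockwise (seen from above) past its detent until it clicks home and its contact arm stands over the cell. Leave the cell lying in its cup, leave the empty socket's knob as it is, and let go.

Things in the scene. Friction and masses are not known exactly. Their poses are not given: they have to be found in the camera images.
- loaded_knob_grip (a point): Grip point of the knob of the socket holding the cell: on its vertical axis, 52 mm above the bench. White upright bar 44 mm long (this point's x), 14 mm thick (y), from 24 to 66 mm above the bench, on a round hub 34 mm across. z up. A flat steel contact arm on the hub points along +x, 57 mm long from the axis, top (with stud) 26 mm above the bench: keep fingertips above 30 mm.
- loaded_knob (a joint): Turn of that knob (rad), clockwise from above: 0 = open (start, stop), arm 69 degrees counterclockwise of the cell; 1.2 = locked (stop), arm over the cell. A spring detent resists (about 0.12 N m at first, easing towards 0.6) and clicks over at 0.6: let go before that, the knob springs back to 0; beyond it, it snaps on to 1.2 and stays.
- empty_knob (a joint): The same for the like knob of the other, identical socket, whose cup is empty: 0 at the start, to be left there. Each socket is a screwed-down grey metal block 125 x 100 x 12 mm with a knob, a small detent spring (under 24 mm high) on one side of it and a black-floored cup on the other.
- cell: Coin cell: bare steel disc 20 mm across, 3.2 mm thick, about 10 g, lying loose in its socket's shallow round cup (23 mm inside, rim 2.5 mm high), whose centre is 48 mm from the knob's axis. Origin: centre of its underside, 12 mm above the bench.
Mind the look-alikes: they are no part of the job. Leave any green or pink look-alike of the part that bears loaded_knob_grip alone. What is shaped like the part that bears empty_knob but green or orange is not meant.

How it is judged:
At the end, for the whole second after the job is handed in: The knob of the socket with the cell is locked (turned more than 1.0 rad of its 1.2), the empty socket's knob is still open (less than 0.2 rad), and the cell lies in its cup (within 8 mm of where it lay) (value of joint loaded_knob above 1 rad and value of joint empty_knob below 0.2 rad and distance of cell from where it was at the start of the episode below 0.008 m); the robot touches nothing.
It fails at once if the empty socket's knob is turned past its detent (more than 0.6 rad) (value of joint empty_knob above 0.6 rad).
It fails at once if the cell is knocked out of its cup (moved more than 12 mm) (distance of cell from where it was at the start of the episode above 0.012 m).
It also fails if it takes over 29 s, if anything falls off the work surface, if the arm or the gripper's body presses on something with over 40 N, if the wrist force passes 120 N, or if a joint passes its speed limit or range.

## Working session

There is one attempt and no reset: what is moved stays moved. The work goes in short steps, Python scripts to look and compute and a tool call to move; the robot and the scene stay as the last step left them, time stands still between calls to the robot, and variables do not carry over. Pictures are saved under pics/ and viewed, at most 10 in all, crops included, and the job is handed in when it is done.

Besides the shell and the picture viewer there is one more tool, called after "Call:" by a JSON object that holds its "fn" and its "kwargs", one argument or row to a line. play_rows: Moves the arm, as the interface text tells. Its arguments: {"type":"object","properties":{"steps":{"type":"array"},"force":{"type":"number"}},"required":["steps"]}

```bash
mkdir -p pics; python3 - <<'E'
from bench import env
import cv2
for n in ["scene","side"]:
    s=env.snapshot(n); cv2.imwrite(f"pics/{n}0.png",cv2.resize(s["img"][:,:,::-1],(784,588),interpolation=cv2.INTER_CUBIC))
    print(n,{k:v for k,v in s.items() if k!="img"})
print(env.read_state())
E
```

```text
scene {'fx': 384.0075774004739, 'fy': 384.0075774004739, 'cx': 277.4482933417987, 'cy': 211.21830626104042, 'xyz': array([ 0.96108277, -0.07551293,  0.64106445]), 'orientation': array([-1.92814433, -1.67425732,  0.59899572])}
side {'fx': 495.13307208144926, 'fy': 495.13307208144926, 'cx': 272.5346212787071, 'cy': 208.15450793297927, 'xyz': array([0.22723539, 0.60590526, 0.47409803]), 'orientation': array([-0.53163105,  2.49389367, -1.40395438])}
{'time_s': 0.1, 'joint_positions': array([-1.34860276e+00,  4.91516998e-01,  1.55937116e+00,  1.99490239e-06,
        1.09169538e+00, -1.05619869e-01]), 'qd': array([ 1.18035689e-03, -1.02735084e-03, -1.72795078e-03, -4.44658784e-04,
       -9.67698801e-05, -1.41151818e-03]), 'joint_torque': array([ 2.51858793e-03, -6.13623619e+01, -2.58604789e+01,  6.94236089e-02,
        4.70207445e-02, -6.13228030e-05]), 'ee_pos': array([ 0.20120211, -0.5915302 ,  0.23111514]), 'tool_rot': array([-3.09851114e+00, -5.12462755e-01,  8.78678815e-05]), 'ft_force': array([-0.13906129,  0.33261189,  0.18408095]), 'torque': array([-0.03314316, -0.00644063, -0.03237615]), 'gripper_force': 0.0, 'finger_gap': 0.095191424414772}
```

View pics/scene0.png

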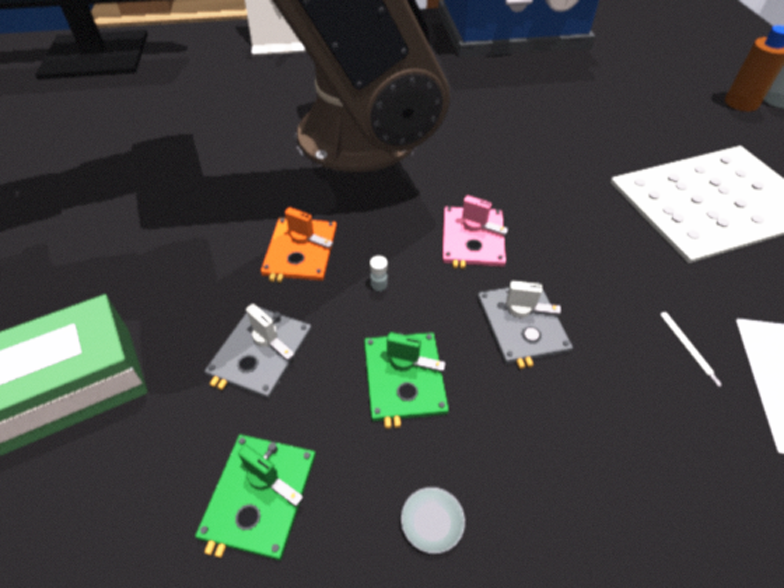

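View pics/side0.png

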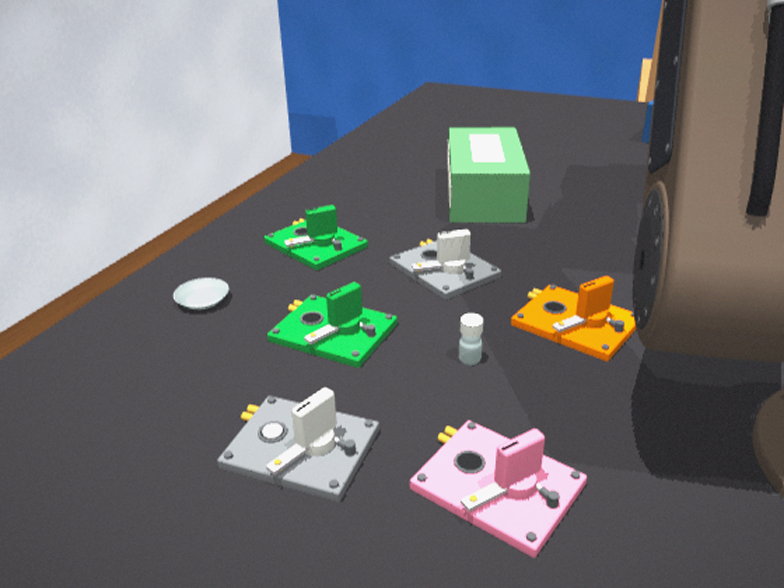

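The loaded socket is the grey one at about (525,320) in the scene view and (300,445) in the side view, with the cell in its cup at (532,335) and (273,431). The other grey socket's cup is empty. I'll enlarge both views.

```bash
python3 - <<'E'
from bench import env
import cv2
# crop in native px: x0,y0,w,h, scale 8
for n,(x,y,w,h) in {"scene":(335,190,80,72),"side":(150,270,130,95)}.items():
    k=8 if n=="scene" else 6
    s=env.snapshot(n)["img"][y:y+h,x:x+w,::-1]
    cv2.imwrite(f"pics/{n}1.png",cv2.resize(s,None,fx=k,fy=k,interpolation=cv2.INTER_CUBIC))
E
```

```text
(no output)
```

View pics/scene1.png

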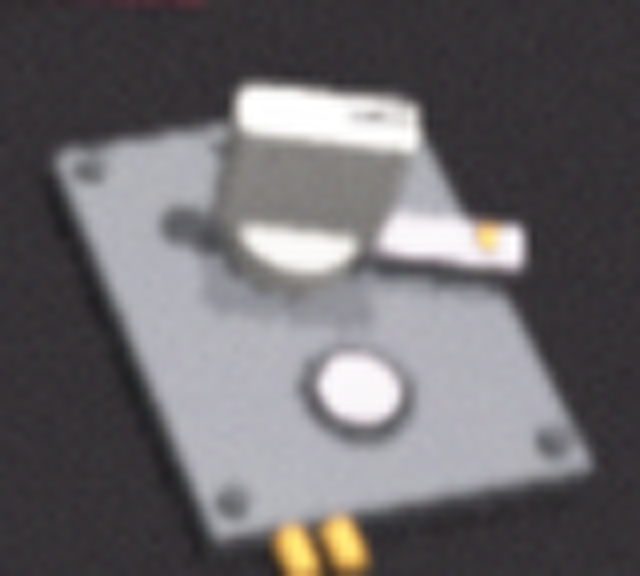

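View pics/side1.png

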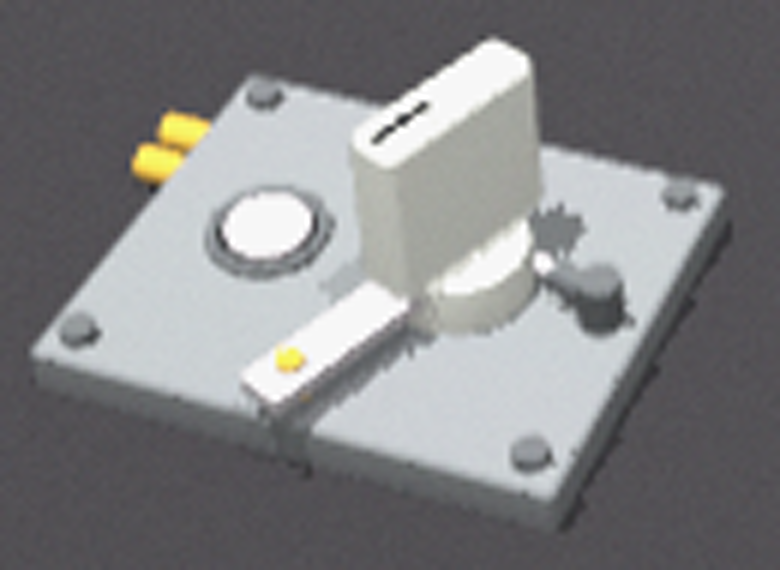

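Top face of the bar: in the scene crop its corners are at (240,85), (420,102), (413,150) and (238,135); in the side crop they are at (495,38), (535,68), (392,168) and (352,138). The cell is at (360,388) and (267,225), and the stud at (487,236) and (289,358).

```bash
cat > h.py <<'E'
from bench import env
import numpy as np
from scipy.spatial.transform import Rotation as R
def at(s,px,z):
    px=np.atleast_2d(px); d=np.c_[(px[:,0]-s["cx"])/s["fx"],(px[:,1]-s["cy"])/s["fy"],np.ones(len(px))]@R.from_rotvec(s["orientation"]).as_matrix().T
    return s["xyz"]+d*((z-s["xyz"][2])/d[:,2])[:,None]
E
python3 - <<'E'
from h import *
np.set_printoptions(precision=4,suppress=True)
D={"scene":(8,(335,190),[(240,85),(420,102),(413,150),(238,135)],(360,388),(487,236)),
"side":(6,(150,270),[(495,38),(535,68),(392,168),(352,138)],(267,225),(289,358))}
for n,(k,o,c,cell,stud) in D.items():
    s=env.snapshot(n); f=lambda p:(np.atleast_2d(p)+.5)/k-.5+np.array(o)
    T=at(s,f(c),.066)[:,:2]; C=at(s,f(cell),.0152)[0,:2]; S=at(s,f(stud),.026)[0,:2]
    m=T.mean(0); an=lambda v:np.degrees(np.arctan2(v[1],v[0]))
    print(n,T.tolist(),"mid",m,"edges",np.linalg.norm(T-np.roll(T,-1,0),axis=1),"dirs",[an(v) for v in np.roll(T,-1,0)-T])
    print("cell",C,np.linalg.norm(C-m),an(C-m),"stud",S,np.linalg.norm(S-m),an(S-m))
st=env.read_state();print(R.from_rotvec(st["tool_rot"]).as_matrix())
E
```

```text
scene [[0.4870251100419331, 0.16893520270783707], [0.49865052327089865, 0.2115492675595993], [0.5133868081895352, 0.20486273408542405], [0.502773495698972, 0.16381034135164552]] mid [0.5005 0.1873] edges [0.0442 0.0162 0.0424 0.0166] dirs [np.float64(74.74063204946668), np.float64(-24.40599147990274), np.float64(-104.49534520295474), np.float64(161.97400443651944)]
cell [0.5469 0.1916] 0.046677429061331537 5.350083215976555 stud [0.5126 0.2339] 0.04819169550080105 75.4535513057214
side [[0.49721876535679044, 0.16895382240300832], [0.48434796840293415, 0.1745377761276442], [0.4962835967267435, 0.2146589671885646], [0.508772998394827, 0.20985716699175283]] mid [0.4967 0.192 ] edges [0.014  0.0419 0.0134 0.0425] dirs [np.float64(156.5465446334701), np.float64(73.43281727218447), np.float64(-21.0302539411662), np.float64(-105.7737382583319)]
cell [0.546 0.194] 0.049403593877830096 2.2695519367157564 stud [0.5122 0.2365] 0.047084507935514275 70.76444646233541
[[ 0.9467  0.322  -0.0001]
 [ 0.322  -0.9467  0.0003]
 [ 0.     -0.0003 -1.    ]]
```

Knob axis is about (0.4985, 0.1895), with the bar and arm at about 74° and the cell at about 5°. That matches the 69° given, and the 44/14 mm and 48 mm sizes check out. Moving around the base to a hover.

Call:
{"fn": "play_rows", "kwargs": {
  "steps": [
    [[0,0,0,0.02,0.02,0.035,1],[0,0,0,0.02,0.02,0.035,1],[0,0,0,0.033,0.03,0,1],[0,0,0,0.033,0.03,0,1],[0,0,0,0.033,0.03,0,1],[0,0,0,0.033,0.03,0,1],[0,0,0,0.033,0.03,0,1],[0,0,0,0.033,0.03,0,1],[0,0,0,0.03,0.03,0,1],[0,0,0,0.03,0.03,0,1],[0,0,0.9,0,0.045,0,1],[0,0,0.9,0,0.045,0,1],[0,0,0.9,0,0.045,0,1],[0,0,0.9,0,0.045,0,1],[0,0,0.9,0,0.045,-0.01,1],[0,0,0.9,0,0.045,-0.02,1],[0,0,0.9,0,0.045,-0.02,1],[0,0,0.9,0,0.045,-0.02,1],[0,0,0.9,0,0.045,-0.02,1],[0,0,0.9,0,0.045,-0.02,1]]
  ]
}}

```text
time_s: 2.3
ee_pos: [0.499, 0.1401, 0.1911]
tool_rot: [2.525, 1.868, 0.001]
ft_force: [1.2, -0.6, 0.6]
finger_gap: 0.0951
gripper_force: 0.0
```

Call:
{"fn": "play_rows", "kwargs": {
  "steps": [
    [[0,0,0.2,0,0.025,-0.02,0.6],[0,0,0,0,0.0,-0.02,0.6],[0,0,0,0,0,0,0.6],[0,0,0,0,0,0,0.6]]
  ]
}}

```text
time_s: 2.7
ee_pos: [0.4993, 0.1631, 0.1519]
tool_rot: [-2.509, -1.89, 0.001]
ft_force: [0.7, 1.1, 0.1]
finger_gap: 0.077
gripper_force: 0.0
```

```bash
python3 - <<'E'
from h import *
import cv2
np.set_printoptions(precision=4,suppress=True)
st=env.read_state(); Rm=R.from_rotvec(st["tool_rot"]).as_matrix()
print(st["time_s"],st["ee_pos"],np.degrees(np.arctan2(Rm[1,1],Rm[0,1])),Rm[:,2],st["joint_positions"],st["finger_gap"])
s=env.snapshot("wrist"); print({k:v for k,v in s.items() if k!="img"})
# expected pixels of hypothesised points
def proj(P):
    q=R.from_rotvec(s["orientation"]).as_matrix().T@(np.array(P)-s["xyz"]); t=np.arctan2(np.hypot(*q[:2]),q[2]); return np.array([s["cx"],s["cy"]])+s["fx"]*t*q[:2]/np.hypot(*q[:2])
a=np.radians(74);u=np.array([np.cos(a),np.sin(a)]);v=np.array([-u[1],u[0]]);c=np.array([.4985,.1895])
im=cv2.resize(s["img"][:,:,::-1],(784,588),interpolation=cv2.INTER_CUBIC)
for i,j in [(1,1),(1,-1),(-1,-1),(-1,1)]:
    p=proj([*(c+.022*i*u+.007*j*v),.066]); cv2.circle(im,tuple(int(x) for x in p*1.4),2,(0,0,255),-1)
p=proj([.5465,.193,.0152]); cv2.circle(im,tuple(int(x) for x in p*1.4),2,(0,0,255),-1)
cv2.imwrite("pics/w0.png",im)
E
```

```text
2.7 [0.4993 0.1631 0.1519] -16.034346174707316 [-0.0004 -0.0001 -1.    ] [ 0.1899  0.4529  1.8897 -0.0001  0.7994  0.4698] 0.07695111240279268
{'fx': 325.19226210127806, 'fy': 325.19226210127806, 'cx': 280.1972176664268, 'cy': 210.49548998072342, 'xyz': array([0.5216, 0.2427, 0.3053]), 'orientation': array([ 2.8196, -0.3963, -0.0589])}
```

View pics/w0.png

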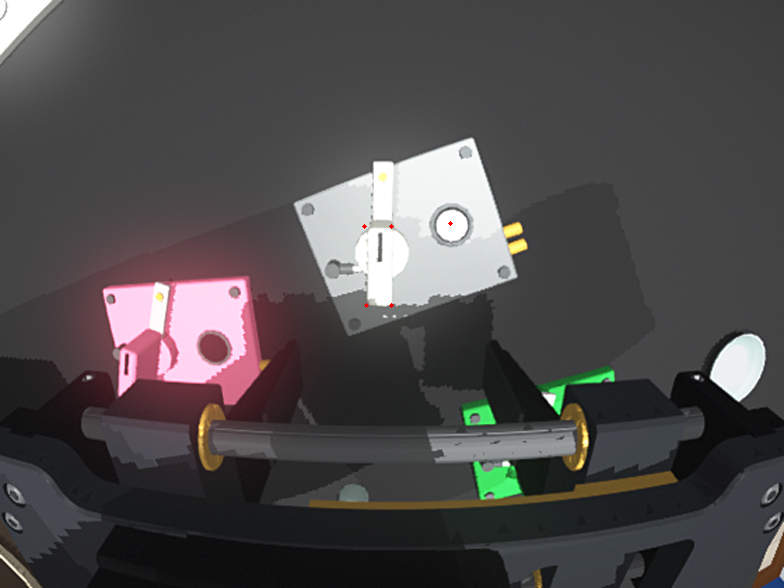

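The wrist view confirms it: the predicted corners (365–391, 226–305) land on the bar (369–392, 228–304), and the cell point falls on the cell at (451,224). Going down and gripping.

Call:
{"fn": "play_rows", "kwargs": {
  "steps": [
    [[0,0,0,0,0.013,0,0],[0,0,0,0,0.013,-0.01,0],[0,0,0,0,0,-0.022,0],[0,0,0,0,0,-0.022,0],[0,0,0,0,0,-0.022,0],[0,0,0,0,0,-0.022,0],[0,0,0,0,0,0,0],[0,0,0,0,0,0,-1],[0,0,0,0,0,0,-1],[0,0,0,0,0,0,-1],[0,0,0,0,0,0,-1],[0,0,0,0,0,0,-1],[0,0,0,0,0,0,-1]]
  ],
  "force": 30
}}

```text
time_s: 4.05
ee_pos: [0.4997, 0.1893, 0.0542]
tool_rot: [2.51, 1.889, 0.002]
ft_force: [-0.3, -1.1, 5.2]
finger_gap: 0.0137
gripper_force: 30.0
```

Gripped: the gap is 14 mm, the bar's thickness. Turning clockwise.

Call:
{"fn": "play_rows", "kwargs": {
  "steps": [
    [[0,0,-0.7,0,0,0,-1],[0,0,-0.7,0,0,0,-1],[0,0,-0.7,0,0,0,-1],[0,0,-0.7,0,0,0,-1],[0,0,-0.7,0,0,0,-1],[0,0,-0.7,0,0,0,-1]]
  ]
}}

```text
time_s: 4.65
ee_pos: [0.4998, 0.1892, 0.0542]
tool_rot: [2.862, 1.293, 0.002]
ft_force: [1.6, -1.6, 5.1]
finger_gap: 0.014
gripper_force: 30.0
```

```bash
python3 - <<'E'
from h import *
st=env.read_state(); Rm=R.from_rotvec(st["tool_rot"]).as_matrix()
print(st,np.degrees(np.arctan2(Rm[1,1],Rm[0,1])))
E
```

```text
{'time_s': 4.65, 'joint_positions': array([ 2.38435972e-01,  6.16113408e-01,  1.94081944e+00, -6.12052545e-04,
        5.83094634e-01,  9.60981395e-01]), 'qd': array([-1.60328258e-03, -2.39027388e-04, -1.02787689e-04,  3.72283479e-04,
       -2.20766412e-03,  7.28717492e-01]), 'joint_torque': array([  1.03751019, -54.79450464, -12.86761433,   0.387861  ,
         0.08737795,  -1.13683127]), 'ee_pos': array([0.49983828, 0.18922081, 0.05421931]), 'tool_rot': array([2.86234784e+00, 1.29331553e+00, 2.31799975e-03]), 'ft_force': array([ 1.63025316, -1.58779969,  5.14200106]), 'torque': array([-0.2963913 , -0.19940593,  0.05174333]), 'gripper_force': 29.95034247636795, 'finger_gap': 0.014026802687603843} -41.369581525324406
```

Call:
{"fn": "play_rows", "kwargs": {
  "steps": [
    [[0,0,-0.7,0,0,0,-1],[0,0,-0.7,0,0,0,-1],[0,0,-0.7,0,0,0,-1],[0,0,-0.7,0,0,0,-1],[0,0,-0.7,0,0,0,-1],[0,0,-0.7,0,0,0,-1],[0,0,-0.7,0,0,0,-1],[0,0,-0.7,0,0,0,-1],[0,0,-0.7,0,0,0,-1],[0,0,-0.7,0,0,0,-1],[0,0,0,0,0,0,-1],[0,0,0,0,0,0,-1]]
  ]
}}

```text
time_s: 5.85
ee_pos: [0.4999, 0.189, 0.0542]
tool_rot: [3.136, 0.185, 0.002]
ft_force: [1.7, -3.8, 5.0]
finger_gap: 0.014
gripper_force: 29.9
```

```bash
python3 - <<'E'
from h import *
st=env.read_state(); Rm=R.from_rotvec(st["tool_rot"]).as_matrix()
print(st["torque"],st["ft_force"],st["ee_pos"],np.degrees(np.arctan2(Rm[1,1],Rm[0,1])))
E
```

```text
[-0.74099471 -0.30111335 -0.13764935] [ 1.70272508 -3.7936346   4.99349363] [0.49992262 0.18897219 0.05419758] -83.23026078128726
```

It has turned 67° and the torque has changed sign, so it is past the detent. Releasing and retracting straight up.

Call:
{"fn": "play_rows", "kwargs": {
  "steps": [
    [[0,0,0,0,0,0,0],[0,0,0,0,0,0,0],[0,0,0,0,0,0,0],[0,0,0,0,0,0,0],[0,0,0,0,0,0.015,0],[0,0,0,0,0,0.03,0],[0,0,0,0,0,0.04,0],[0,0,0,0,0,0.04,0],[0,0,0,0,0,0.04,0],[0,0,0,0,0,0,0],[0,0,0,0,0,0,0]]
  ]
}}

```text
time_s: 6.95
ee_pos: [0.4991, 0.1893, 0.219]
tool_rot: [-3.136, -0.186, -0.002]
ft_force: [0.3, -0.2, -0.3]
finger_gap: 0.0477
gripper_force: 0.0
```

```bash
python3 - <<'E'
from h import *
import cv2
s=env.snapshot("side")["img"][230:380,150:350,::-1]
cv2.imwrite("pics/side2.png",cv2.resize(s,None,fx=4,fy=4,interpolation=cv2.INTER_CUBIC))
E
```

```text
(no output)
```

View pics/side2.png

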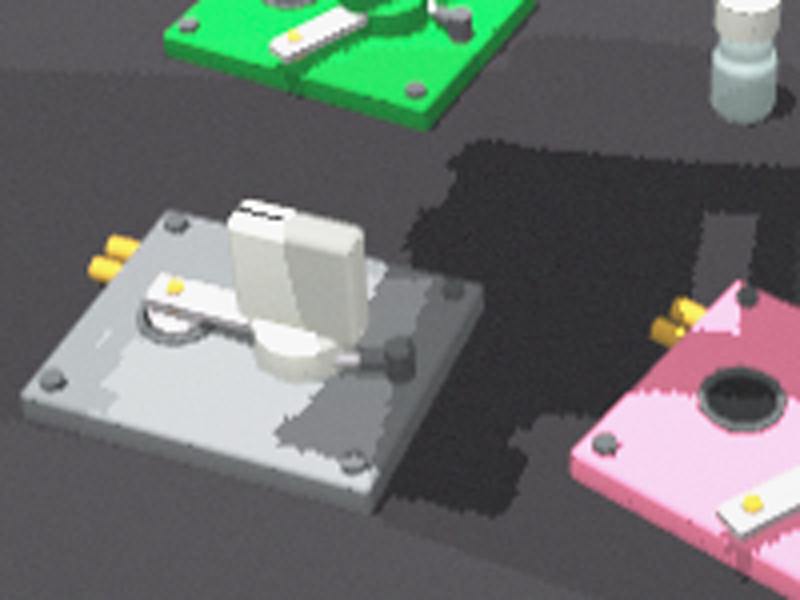

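The contact arm (stud at (175,286)) stands over the cup at (175,318), the cell is still in the cup, and the gripper is clear.

```bash
python3 -c "
from bench import env
print(env.hand_in())"
```

```text
the job is handed in; nothing more can be done
None
```

The knob of the socket holding the cell is turned clockwise past its detent with its contact arm over the cell; the cell still lies in its cup, the empty socket was not touched, the gripper has let go, and the job is handed in (no verdict was returned).

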